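Latch the specimen case

TASK

Shut the open specimen case that stands on the bench: swing its lid down until it rests on the rubber seal, tip the wire bail of the latch at its front up and over the hooked keeper on the lid, then press the latch lever down until it is fully home, seat it there with a firm push of about 20 N held for a second, and let go, so that the bail sits in the keeper and the lid is pulled tight. Work gently by feel, never pushing on the case or its latch with more than 30 N, and leave the other things on the bench where they are.

Things in the scene. Friction and masses are not known exactly. Their poses are not given: they have to be found in the camera images.
- case: small aluminium case with black corner guards, fixed to the bench, 140 mm deep (x), 160 wide (y); origin under its centre on the bench, x points from the front face (with the latch, towards the robot) to the hinged rear; z up. Front face at x = -70 mm; the shut lid's top is 121 mm high. Lid, lever and bail are parts of it, centred on its plane y = 0
- lid (a joint): angle (rad) of the 28 mm high lid about its rear hinge; grows as the front swings up. Stiff hinge: it stays where left (1 to 4 N at the front edge swings it). It meets the springy seal at about 0.043 (front 6 mm high; 14 N per mm there) and must be left resting on it; if higher, the bail cannot pass the keeper. The latch then pulls it tight, to between -0.02 and 0.03 as the latch is set
- lid_hinge (a point): middle of the lid's hinge axis (along the case's y), 93 mm above the bench, at the rear face of the case
- lid_edge (a point): point on the lid's upper face, in the middle, 6 mm behind the lid's front face: a place to press the lid shut
- keeper_seat (a point): centre of the bail's bar when it sits in the keeper: a 22 mm wide steel hook low on the lid's front face, open upward, with a groove 9 mm wide between the face and a lip that ends 3 mm higher than this point. The point is 4.5 mm in front of the lid's face, 7 mm above the lid's lower edge, and moves with the lid
- bail (a joint): angle (rad) of the wire bail relative to the lever: 0 = as when hooked and home; negative = tipped outward. It turns freely on its pins and leans outward against its stop at -2.39, 28 degrees from upright. Pushed past the upright above its pins it falls by itself to the case and leans on the lid's face about 15 mm above the groove, behind the lip; lowering the lever then draws it into the groove
- bail_bar (a point): middle of the bail's 6 mm thick steel crossbar, 44 mm long along the case's y. The bail is a wire loop: two legs 63 mm long (44 mm apart) join this bar to pins on the lever, 20 mm from the lever's pivot. With the lever up the pins nominally are about 35 mm in front of the case's front face, 63 mm above the bench; the bar then stands 119 mm high, and passes 127 mm high when upright over the pins
- lever (a joint): angle (rad) of the latch lever: 0 = home at its stop (pointing to the robot, 35 degrees below level), grows upward; starts near its upper stop, 1.66 (60 degrees above level), stays where left. 50 mm long from its pivot, round end; its last 20 mm is a black pad 24 mm wide, 7 thick. Press the side facing the case, not endwise (jams): 2 to 3 N, 3 to 12 N below 1.1, less past 0.3, then a rigid stop
- lever_pivot (a point): nominal middle of the latch lever's pivot axis (along the case's y), 16 mm in front of the case's front face, 58 mm above the bench. This point is fixed to the case: the latch's base plate is screwed on through slots, and the real pivot, with lever and bail, sits up to 3 mm higher or lower than this from case to case, which is not measured directly: find the lever and its stop by touch
- sample: bystander: round mounted specimen, 30 x 15 mm, lying beside the case; origin under its centre
- driver: bystander: screwdriver, 178 mm long, lying beside the case; origin under its centre
- key: bystander: hex key, 98 mm long, lying left of the case; origin under its centre
- jar: bystander: jar with lid, 67 mm wide, 80 mm high, standing to the left; origin under its centre
- glass: bystander: black stand magnifier, 34 x 34 mm; origin under its centre
- clock: bystander: small flat timer, 60 x 62 x 17 mm; origin under its centre

How it is judged:
By the outcome, as a careful person would: the job done as asked, in the order asked, and still so for the second after the job is handed in, with the robot touching nothing.
It also fails if it takes over 72 s, if anything falls off the work surface, if the arm or the gripper's body presses on something with over 40 N, if the wrist force passes 120 N, or if a joint passes its speed limit or range.

ROBOT

A 7-joint arm with a two-finger parallel gripper is mounted at the origin on a cart in front of the work surface, level with it; the furniture and walls round the work are solid. World frame = base frame: x ahead of the robot, y to its left, z up, the work surface at z = 0. Lengths are in m, angles in degrees, forces in N, time in s.
With the tool pointing down it reaches from about 0.425 to 0.875 m from the base axis. Payload 4.7 kg.
Tool frame: the origin (TCP) lies at the centre of the arm's flange, where the gripper is bolted on; the fingertips stand 182 mm ahead of it and the grasp point (between the pads) lies 164 mm ahead of it; z points along the fingers, x is the direction in which the jaws open and shut, and the axes are right-handed (so a half turn about z gives the same grasp; the last joint's range is limited). The gripper opens to 87 mm and grips with 3 to 60 N. Pads are 19 mm wide; open, the fingers measure 117 mm over their backs; the gripper's body (75 mm by 190 mm) begins 51 mm behind the grasp point.
Start: joints at [-63.764, 18.392, -4.016, 83.108, 1.295, 78.541, -3.26], TCP at [0.279, 0.587, 0.405] pointing down, gripper open.
Joint ranges: [-163.93, 163.93], [-17.29, 119.83], [-79.2, 71.16], [3.27, 140.29], [-89.18, 269.18], [5.43, 117.66], [-154.24, 154.24]. Speed limits (degrees/s): [147.25, 147.25, 180, 180, 180, 180, 180].

INTERFACE

Orientations are given as [roll, pitch, yaw] about the fixed x, y, z axes, in that order (R = Rz(yaw) Ry(pitch) Rx(roll)).
In Python, from cell import env gives the robot as it stands. The module is installed in compiled form; this text tells all that it offers.
- The arm moves only by the tool carry_out, never from a script. Its argument "increments" is a list of rows, each a list of 5 numbers: the shift along the world's x, y, z in m, then the turn about the world's z in degrees, then the gripper's target within -1 to 1 (shut at 1, half-way at 0, fully open at -1). In form: [[dx, dy, dz, spin, jaw], ...]. A call has 1 to 20 rows; each row is the pose to reach, as a shift and turn from the pose commanded when the call began; what a row does not reach only later rows make up. A row lasts 1/10 s, in which the tool goes at most 50 mm and 8.59 degrees, less where a joint would pass 70% of its speed; a pose out of reach is approached as far as the arm can. A call with a gripper value outside its range is refused whole. The fingers move at their own pace and stop on an object; "grip_force" is the grip in N (left out, the last holds). Time passes only in rows, so rows that repeat a pose let the fingers close. It gives the time, the measured TCP pose, the force and the opening at its end, in the units of the state.
- env.get_obs(): the state, without advancing time (a new reading comes with each control period).
- env.read_camera(name): name is "side" or "top"; returns (picture, depth): 480x640x3 uint8, red, green, blue; 480x640 float32, m along the optical axis (not along the pixel's ray), 0 where there is no reading.
- env.get_calibration(name): a dict with "K" (3x3 intrinsics, pixels), "camera_from_world" (4x4, takes a point from world to camera coordinates). Camera axes: x right, y down, z forward; pixel columns grow to the right and rows downward; lengths in m; the calibration is good to about 2 mm. A picture is of the moment at which its call begins. get_calibration takes no time and is no camera call.
- env.sign_off(): hands the job in, once; it reports no verdict.
The state is a dict: "time_s": time; "qpos": joint angles; "joint_velocities": joint speeds; "effort": joint torques, N m; "tool_pos": TCP position; "tool_rot": TCP orientation; "force": force on the tool from outside, world axes, zero at the start; "wrist_torque": the same for the moment, N m; "grip_width": finger opening in m.
Only numpy, scipy, OpenCV 4.12 (cv2) and the standard library are available. Lean on these libraries where they do the work, as an engineer would, in place of code of your own. Each camera call takes 0.05 s, during which the arm holds its last target.

## Working session

There is one attempt and no reset: what is moved stays moved. The work goes in short steps, Python scripts to look and compute and a tool call to move; the robot and the scene stay as the last step left them, time stands still between calls to the robot, and variables do not carry over. Pictures are saved under pics/ and viewed, and the job is handed in when it is done.

Besides the shell and the picture viewer there is one more tool, called after "Request:" in YAML: its name, and indented under it one key for each argument. carry_out: Moves the arm, as the interface text tells. Its arguments: {"type":"object","properties":{"increments":{"type":"array"},"grip_force":{"type":"number"}},"required":["increments"]}

```bash
mkdir -p pics; cat > h.py <<'E'
import numpy as np, cv2
from cell import env
def shot(tag):
    out={}
    for n in ("side","top"):
        im,d=env.read_camera(n); cv2.imwrite(f"pics/{n}_{tag}.png",im[:,:,::-1]); np.save(f"pics/{n}_{tag}.npy",d); out[n]=(im,d)
    return out
def unproj(n,u,v,z):
    c=env.get_calibration(n);K=c["K"];T=np.array(c["camera_from_world"])
    p=np.linalg.inv(K)@np.array([u,v,1.])*z
    return np.linalg.inv(T)@np.append(p,1)
def proj(n,P):
    c=env.get_calibration(n);T=np.array(c["camera_from_world"])
    p=(T@np.append(P,1))[:3];q=c["K"]@p;return q[:2]/q[2]
def cloud(n,d):
    c=env.get_calibration(n);K=np.array(c["K"]);T=np.linalg.inv(c["camera_from_world"])
    v,u=np.mgrid[:480,:640]
    p=np.stack([(u-K[0,2])/K[0,0]*d,(v-K[1,2])/K[1,1]*d,d],-1)
    return p@T[:3,:3].T+T[:3,3]
E
python3 - <<'E'
from h import *
shot("a")
for n in("side","top"): print(n,env.get_calibration(n))
print(env.get_obs())
E
```

```text
side {'K': array([[591.02990885,   0.        , 323.33768045],
       [  0.        , 591.02990885, 244.88314456],
       [  0.        ,   0.        ,   1.        ]]), 'camera_from_world': array([[-0.99919648, -0.03448472, -0.02042559,  0.54934464],
       [-0.00754487,  0.66234656, -0.7491596 ,  0.09727814],
       [ 0.03936338, -0.74840353, -0.66207453,  1.40402496],
       [ 0.        ,  0.        ,  0.        ,  1.        ]])}
top {'K': array([[471.8012307 ,   0.        , 316.86553522],
       [  0.        , 471.8012307 , 234.14588585],
       [  0.        ,   0.        ,   1.        ]]), 'camera_from_world': array([[ 0.02228297, -0.99964109, -0.01487164, -0.0270543 ],
       [-0.98235592, -0.01912995, -0.18604   ,  0.55049273],
       [ 0.18568873,  0.01875477, -0.98242962,  1.31569994],
       [ 0.        ,  0.        ,  0.        ,  1.        ]])}
{'time_s': 0.1, 'qpos': array([-63.76354031,  18.4344893 ,  -4.01528713,  83.16802275,
         1.29475282,  78.54018425,  -3.26143531]), 'joint_velocities': array([ 0.00103888, -0.01600537, -0.01927216, -0.18015733, -0.04135684,
       -0.03578097,  0.02645383]), 'effort': array([ 5.51292669e-04, -4.92574668e+01, -4.05105958e-01, -3.13395917e+01,
       -6.41643419e-02,  3.95620940e-02,  5.40233782e-05]), 'tool_pos': array([0.27905308, 0.58684997, 0.40377327]), 'tool_rot': array([1.79994728e+02, 9.74800098e-02, 6.45714163e+01]), 'force': array([0.73977942, 0.09790871, 0.30147106]), 'wrist_torque': array([ 0.00437928, -0.03443163, -0.01818433]), 'grip_width': 0.08745087717082602}
```

View pics/side_a.png

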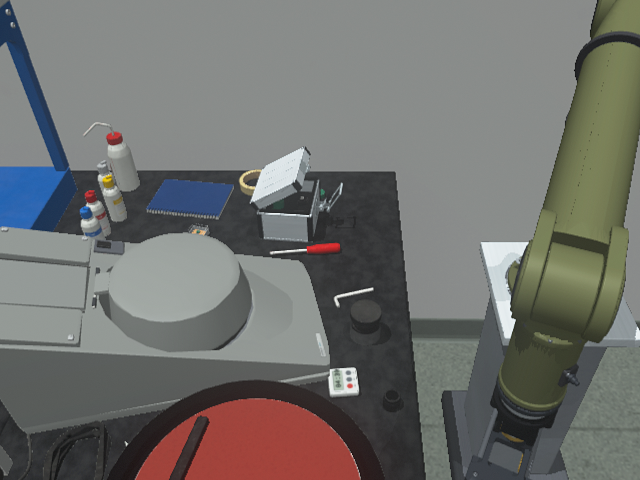

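View pics/top_a.png

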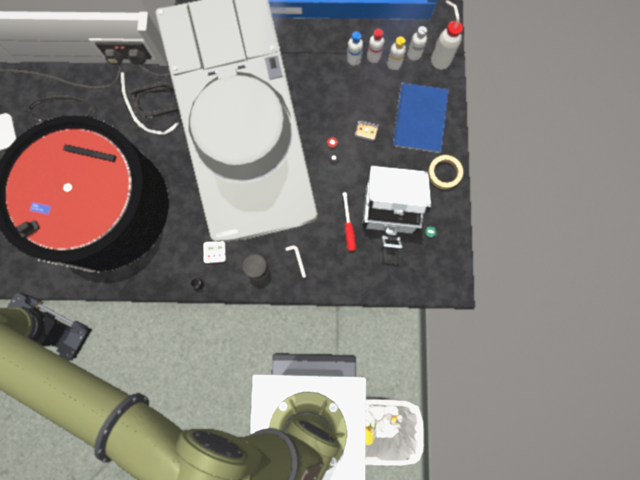

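The case appears at about (290,205) in the side view and (397,200) in the top view, with the latch pointing to the robot at (333,197) and (392,243). I'll zoom in.

```bash
python3 - <<'E'
from h import *
a=cv2.imread("pics/side_a.png")[130:260,230:370];b=cv2.imread("pics/top_a.png")[155:275,340:460]
cv2.imwrite("pics/za.png",cv2.resize(a,None,fx=5,fy=4.6,interpolation=cv2.INTER_CUBIC))
cv2.imwrite("pics/zb.png",cv2.resize(b,(600,600),interpolation=cv2.INTER_CUBIC))
d=np.load("pics/top_a.npy");P=cloud("top",d)
box=(P[...,0]>.4)&(P[...,0]<.9)&(P[...,1]<-.08)&(P[...,1]>-.32)
for lo,hi in[(.02,.1),(.085,.1),(.1,.3)]:
    m=box&(P[...,2]>lo)&(P[...,2]<hi);q=P[m]; print(lo,hi,m.sum(),np.percentile(q,[1,50,99],axis=0))
m=(P[...,2]>.105)&box;r=cv2.minAreaRect(P[m][:,:2].astype(np.float32));print(r)
for v in range(160,262,3):
    print(v,[tuple(np.round(P[v,u]*1000).astype(int)) for u in (372,392,400,422)])
E
```

```text
0.02 0.1 1403 [[ 0.51961741 -0.30747555  0.02028531]
 [ 0.58635709 -0.21588592  0.05409513]
 [ 0.71766618 -0.1039084   0.09944967]]
0.085 0.1 312 [[ 0.5295083  -0.30951301  0.08517615]
 [ 0.58386746 -0.21821597  0.09170102]
 [ 0.69311678 -0.15162843  0.09979192]]
0.1 0.3 2605 [[ 0.5110205  -0.31531644  0.10093904]
 [ 0.65078186 -0.23408026  0.16281156]
 [ 0.73010428 -0.15475769  0.19235777]]
((0.6185153722763062, -0.23278608918190002), (0.164486363530159, 0.22507551312446594), 84.92122650146484)
160 [(np.int64(797), np.int64(-180), np.int64(1)), (np.int64(799), np.int64(-242), np.int64(-1)), (np.int64(800), np.int64(-267), np.int64(-3)), (np.int64(802), np.int64(-335), np.int64(-4))]
163 [(np.int64(788), np.int64(-180), np.int64(0)), (np.int64(790), np.int64(-242), np.int64(-3)), (np.int64(789), np.int64(-266), np.int64(1)), (np.int64(789), np.int64(-333), np.int64(3))]
166 [(np.int64(778), np.int64(-180), np.int64(0)), (np.int64(779), np.int64(-242), np.int64(1)), (np.int64(779), np.int64(-266), np.int64(0)), (np.int64(782), np.int64(-335), np.int64(-4))]
169 [(np.int64(727), np.int
[... 5282 characters left out ...]
4(517), np.int64(-240), np.int64(0)), (np.int64(517), np.int64(-263), np.int64(1)), (np.int64(518), np.int64(-328), np.int64(3))]
253 [(np.int64(506), np.int64(-180), np.int64(3)), (np.int64(508), np.int64(-240), np.int64(-1)), (np.int64(508), np.int64(-263), np.int64(1)), (np.int64(509), np.int64(-328), np.int64(1))]
256 [(np.int64(497), np.int64(-180), np.int64(3)), (np.int64(499), np.int64(-240), np.int64(-1)), (np.int64(499), np.int64(-263), np.int64(2)), (np.int64(501), np.int64(-328), np.int64(0))]
259 [(np.int64(489), np.int64(-181), np.int64(-4)), (np.int64(489), np.int64(-239), np.int64(6)), (np.int64(491), np.int64(-264), np.int64(-6)), (np.int64(491), np.int64(-328), np.int64(1))]
```

View pics/za.png

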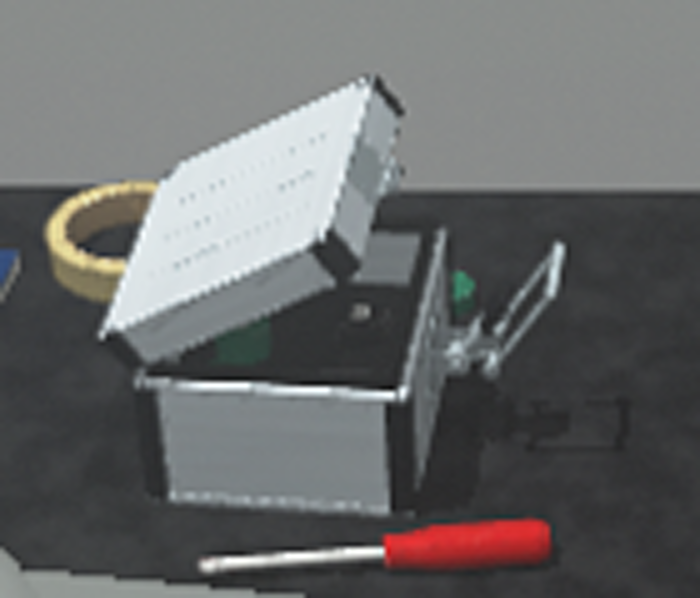

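View pics/zb.png

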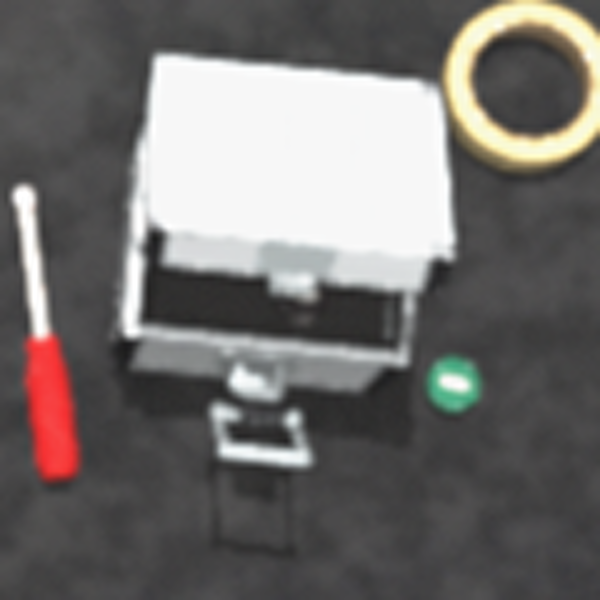

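```bash
python3 - <<'E'
from h import *
d=np.load("pics/top_a.npy");P=cloud("top",d);I=cv2.imread("pics/top_a.png")
m=np.zeros((480,640),bool);m[174:199,374:424]=1;m&=(P[...,2]>.1)
q=P[m];A=np.c_[q[:,:2],np.ones(len(q))];c=np.linalg.lstsq(A,q[:,2],rcond=None)[0];print("plane",c,"yaw",np.degrees(np.arctan2(-c[1],-c[0])),"tilt",np.degrees(np.arctan(np.hypot(c[0],c[1]))),(q[:,2]-A@c).std())
d2=np.load("pics/side_a.npy");S=cloud("side",d2)
for nm,C,(v0,v1,u0,u1) in [("top",P,(155,275,355,440)),("side",S,(130,245,245,350))]:
    mm=np.zeros((480,640),bool);mm[v0:v1,u0:u1]=1
    r=mm&(abs(C[...,2]-.091)<.004)&(C[...,0]<.6)&(C[...,0]>.565)
    q=C[r]; 
    if len(q)>10:
        k=np.polyfit(q[:,1],q[:,0],1);print(nm,"front rim x=",k,q[:,1].min(),q[:,1].max(),len(q))
    # bail
    b=mm&(C[...,0]<.565)&(C[...,2]>.04)&(C[...,0]>.47)
    for v,u in np.argwhere(b): print(nm,v,u,(C[v,u]*1000).round().astype(int).tolist(),I[v,u].tolist() if nm=="top" else "")
# left side wall from side cam
r=np.zeros((480,640),bool);r[215:235,268:306]=1;q=S[r&(S[...,2]>.02)&(S[...,2]<.08)]
k=np.polyfit(q[:,0],q[:,1],1);print("left wall y=",k,np.degrees(np.arctan(k[0])),np.percentile(q[:,0],[1,99]),len(q))
E
```

```text
plane [-1.81794655  0.21412751  1.42458896] yaw -6.717653121153003 tilt 61.352451847708075 0.04552296516112556
top front rim x= [0.04177525 0.59131683] -0.30953468235235215 -0.15135257307095668 93
top 230 387 [565, -217, 64] [249, 249, 246]
top 230 388 [565, -220, 64] [248, 247, 245]
top 230 390 [565, -225, 63] [227, 226, 221]
top 230 391 [565, -228, 64] [217, 216, 207]
top 231 386 [562, -214, 64] [226, 225, 216]
top 231 387 [561, -216, 67] [249, 248, 245]
top 231 388 [561, -219, 66] [248, 248, 246]
top 231 389 [561, -222, 66] [246, 246, 243]
top 231 390 [562, -225, 63] [245, 245, 242]
top 231 391 [562, -229, 61] [242, 241, 237]
top 231 392 [562, -231, 63] [216, 215, 206]
top 231 393 [563, -235, 58] [168, 167, 161]
top 231 394 [562, -237, 63] [152, 151, 146]
top 231 395 [562, -239, 65] [159, 159, 153]
top 232 386 [559, -214, 64] [171, 170, 164]
top 232 387 [558, -217, 65] [221, 220, 212]
top 232 388 [558, -219, 66] [231, 231, 226]
top 232 389 [557, -221, 71] [233, 232, 227]
top 232 390 [560, -226, 60] [232, 232, 227]
top 232 391 [558, -228, 67] [230, 230, 224]
top 232 392 [559, -231,
[... 28230 characters left out ...]
[546, -205, 64] 
side 210 328 [543, -207, 63] 
side 210 329 [541, -199, 69] 
side 211 275 [494, 1005, 1014] 
side 211 327 [546, -198, 66] 
side 211 328 [544, -206, 60] 
side 211 329 [541, -203, 62] 
side 221 337 [494, 1005, 1014] 
side 223 298 [494, 1005, 1014] 
side 226 264 [494, 1005, 1014] 
side 226 343 [494, 1005, 1014] 
side 228 266 [494, 1005, 1014] 
side 228 346 [494, 1005, 1014] 
side 229 315 [494, 1005, 1014] 
side 230 256 [494, 1005, 1014] 
side 231 346 [494, 1005, 1014] 
side 232 304 [494, 1005, 1014] 
side 238 340 [494, 1005, 1014] 
side 239 266 [494, 1005, 1014] 
side 240 269 [494, 1005, 1014] 
left wall y= [-0.08833186 -0.09985506] -5.047940886993557 [0.60082072 0.69707244] 663
```

```bash
python3 - <<'E'
from h import *
d=np.load("pics/top_a.npy");P=cloud("top",d);S=cloud("side",np.load("pics/side_a.npy"))
def rob(q,dep,ind):
    A=np.c_[q[:,ind],np.ones(len(q))];w=np.abs(q[:,dep]-np.median(q[:,dep]))<.2
    for _ in range(15):
        c=np.linalg.lstsq(A[w],q[w,dep],rcond=None)[0];r=np.abs(q[:,dep]-A@c);w=r<max(.006,2*np.median(r))
    return c,r[w].std(),w.sum()
m=np.zeros((480,640),bool);m[174:199,374:424]=1
c,s,n=rob(P[m],2,[0,1]);print("lid top cam",c,s,n,"yaw",np.degrees(np.arctan2(-c[1],-c[0])),"tilt",np.degrees(np.arctan(np.hypot(*c[:2]))))
r=np.zeros((480,640),bool);r[215:235,268:306]=1;q=S[r]
q=q[(abs(q[:,2]-.05)<.04)&(abs(q[:,1]+.15)<.03)]
c,s,n=rob(q,1,[0]);print("left wall",c,s,n,np.degrees(np.arctan(c[0])))
# front rim (inliers) per column: top-cam gray edges
I=cv2.cvtColor(cv2.imread("pics/top_a.png"),cv2.COLOR_BGR2GRAY)
print(I[216:224,366:422:6])
def ray(u,v,z):
    a=unproj("top",u,v,.5)[:3];b=unproj("top",u,v,1.)[:3];return a+(b-a)*(z-a[2])/(b[2]-a[2])
q=[]
for u in range(372,384):
    col=I[214:226,u].astype(float);v=214+np.argmax(col);q.append((u,v))
for u in range(402,420):
    col=I[216:230,u].astype(float);v=216+np.argmax(col);q.append((u,v))
W=np.array([ray(u,v,.092) for u,v in q]);c,s,n=rob(W,0,[1]);print("rim",c,s,n,-np.degrees(np.arctan(c[0])));print(W[::4].round(3))
q=P[m]; 
E
```

```text
lid top cam [-0.62205353  0.0578839   0.58513767] 0.0011895801089626045 1240 yaw -5.316231222385563 tilt 31.994705130091866
left wall [-0.09168078 -0.09756595] 0.0014088806275107343 745 -5.2382781602959705
[[250  47  47  49  48  52  52  47  48 112]
 [250  49  46  49  49  47  54  48  47 107]
 [249  47  42  48  48  44  64  49  48  96]
 [243  70  45  43  47  45  58  48  47  95]
 [246 132  86  53  46  45  50  48  48 101]
 [250 181 161 106  74  46  45  46  47 108]
 [166 179 193 174 138  89  55  45  45 109]
 [ 55 148 158 198 182 162 111  84  48 124]]
rim [0.0875152 0.5974408] 0.0004240352626255458 30 -5.001509059002932
[[ 0.584 -0.171  0.092]
 [ 0.581 -0.182  0.092]
 [ 0.582 -0.193  0.092]
 [ 0.574 -0.255  0.092]
 [ 0.574 -0.266  0.092]
 [ 0.572 -0.278  0.092]
 [ 0.572 -0.289  0.092]
 [ 0.572 -0.3    0.092]]
```

```bash
python3 - <<'E'
from h import *
P=cloud("top",np.load("pics/top_a.npy"));S=cloud("side",np.load("pics/side_a.npy"))
for x0 in np.arange(.25,.7,.05):
    print(round(x0,2),[ (round(float(np.percentile(C[m][:,2],98)),2) if (m:=(abs(C[...,0]-x0-.025)<.025)&(abs(C[...,1]-y)<.05)&(C[...,2]<.6)).sum()>20 else None) for C in(P,S) for y in (.5,.4,.3,.2,.1,0,-.1,-.2)])
E
```

```text
0.25 [0.58, -0.77, -0.77, -0.77, -0.77, -0.77, -0.77, -0.77, 0.31, None, None, None, None, None, None, None]
0.3 [-0.0, -0.0, -0.0, -0.01, -0.0, -0.0, -0.0, -0.01, None, None, None, None, None, None, None, None]
0.35 [0.01, 0.01, 0.03, 0.01, 0.01, 0.01, 0.01, 0.01, 0.0, 0.01, 0.03, 0.01, 0.01, 0.01, 0.01, 0.01]
0.4 [0.01, 0.01, 0.03, 0.08, 0.08, 0.01, 0.01, 0.01, 0.0, 0.02, 0.04, 0.08, 0.08, 0.01, 0.01, 0.01]
0.45 [0.22, 0.01, 0.02, 0.08, 0.08, 0.01, 0.01, 0.01, 0.22, 0.01, 0.02, 0.08, 0.08, 0.01, 0.01, 0.01]
0.5 [0.22, 0.01, 0.07, 0.07, 0.01, 0.01, 0.03, 0.12, 0.22, None, 0.07, 0.07, 0.01, 0.01, 0.03, 0.12]
0.55 [0.22, 0.22, 0.09, 0.08, 0.08, 0.07, 0.03, 0.18, 0.22, 0.23, 0.09, 0.08, 0.08, 0.07, 0.07, 0.18]
0.6 [0.22, 0.22, 0.11, 0.11, 0.1, 0.09, 0.02, 0.19, 0.22, 0.22, 0.11, 0.11, 0.1, 0.09, 0.09, 0.19]
0.65 [0.23, 0.22, 0.15, 0.21, 0.13, 0.1, 0.01, 0.17, 0.22, 0.22, 0.15, 0.21, 0.13, 0.1, 0.02, 0.17]
```

Request:
carry_out:
  increments:
    - [0.02, -0.045, 0.02, 3, 1]
    - [0.035, -0.09, 0.03, 6, 1]
    - [0.05, -0.135, 0.03, 9, 1]
    - [0.07, -0.18, 0.03, 12, 1]
    - [0.09, -0.225, 0.03, 15, 1]
    - [0.105, -0.27, 0.03, 18, 1]
    - [0.12, -0.315, 0.03, 20.2, 1]
    - [0.13, -0.36, 0.03, 20.2, 1]
    - [0.14, -0.405, 0.03, 20.2, 1]
    - [0.15, -0.45, 0.03, 20.2, 1]
    - [0.16, -0.495, 0.03, 20.2, 1]
    - [0.17, -0.54, 0.03, 20.2, 1]
    - [0.18, -0.585, 0.03, 20.2, 1]
    - [0.19, -0.63, 0.03, 20.2, 1]
    - [0.2, -0.675, 0.03, 20.2, 1]
    - [0.215, -0.72, 0.03, 20.2, 1]
    - [0.235, -0.76, 0.03, 20.2, 1]
    - [0.255, -0.8, 0.03, 20.2, 1]
    - [0.27, -0.82, 0.03, 20.2, 1]
    - [0.27, -0.82, 0.03, 20.2, 1]
  grip_force: 20

```text
time_s: 2.1
tool_pos: [0.5496, -0.236, 0.4338]
tool_rot: [-179.9, 0.2, 84.5]
force: [0.0, -0.2, -0.2]
grip_width: 0.0005
```

```bash
python3 - <<'E'
from h import *
shot("b");o=env.get_obs();print(o["tool_pos"],o["tool_rot"],o["force"])
a=cv2.imread("pics/side_b.png")[60:260,220:420];cv2.imwrite("pics/zb1.png",cv2.resize(a,(600,600),interpolation=cv2.INTER_CUBIC))
E
```

```text
[ 0.54903237 -0.23298688  0.4339397 ] [-1.79888964e+02 -5.02520629e-03  8.47219932e+01] [-0.85432365  1.01358656 -0.00419787]
```

View pics/zb1.png

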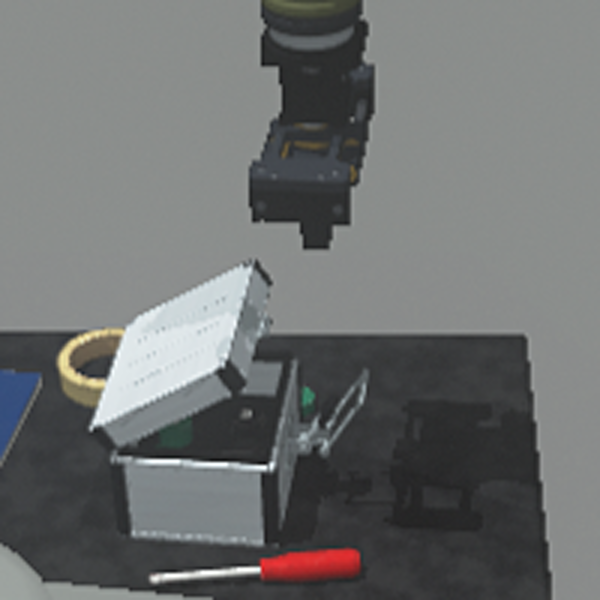

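```bash
python3 - <<'E'
from h import *
ex=np.array([.9959,-.0906]);ey=np.array([.0906,.9959])
for n in("side","top"):
    C=cloud(n,np.load(f"pics/{n}_b.npy"));q=C.reshape(-1,3)
    t=np.array([.5490,-.2330]);r=np.c_[(q[:,:2]-t)@ex,(q[:,:2]-t)@ey,q[:,2]]*1000
    m=(abs(r[:,0])<70)&(abs(r[:,1])<120)&(r[:,2]>225)&(r[:,2]<460);r=r[m]
    for z in range(225,400,8):
        s=r[(r[:,2]>=z)&(r[:,2]<z+8)]
        if len(s)>3: print(n,z,len(s),np.percentile(s[:,:2],[3,97],axis=0).round().tolist())
E
```

```text
side 249 15 [[-11.0, -6.0], [9.0, 7.0]]
side 257 28 [[-12.0, -9.0], [9.0, 8.0]]
side 265 28 [[-11.0, 1.0], [9.0, 9.0]]
side 273 9 [[-10.0, 4.0], [11.0, 10.0]]
side 321 84 [[-36.0, -86.0], [34.0, 87.0]]
side 329 140 [[-38.0, -83.0], [35.0, 86.0]]
side 337 169 [[-38.0, -86.0], [37.0, 87.0]]
side 345 264 [[-37.0, -82.0], [36.0, 91.0]]
side 353 167 [[-37.0, -74.0], [35.0, 93.0]]
side 361 497 [[-35.0, -82.0], [33.0, 93.0]]
side 369 91 [[-26.0, -47.0], [23.0, 15.0]]
side 377 67 [[-26.0, -34.0], [21.0, 16.0]]
side 385 94 [[-26.0, -20.0], [20.0, 17.0]]
side 393 68 [[-22.0, -11.0], [18.0, 17.0]]
top 321 7 [[-39.0, -86.0], [9.0, 84.0]]
top 329 11 [[-39.0, -80.0], [-31.0, 85.0]]
top 337 28 [[-39.0, -85.0], [33.0, 87.0]]
top 345 17 [[-39.0, -87.0], [33.0, 81.0]]
top 353 72 [[-39.0, -92.0], [29.0, 94.0]]
top 361 630 [[-37.0, -94.0], [32.0, 93.0]]
```

Request:
carry_out:
  increments:
    - [0.03, -0.001, 0, 20.0, 1]
    - [0.06, -0.002, 0, 0, 1]

```text
time_s: 2.4
tool_pos: [0.6091, -0.2339, 0.4354]
tool_rot: [179.9, -0.2, 85.1]
force: [0.1, -0.6, 1.6]
grip_width: 0.0005
```

Request:
carry_out:
  increments:
    - [0.021, -0.001, -0.03, 0, 1]
    - [0.021, -0.001, -0.058, 0, 1]
    - [0.021, -0.001, -0.062, 0, 1]
    - [0.021, -0.001, -0.064, 0, 1]
    - [0.021, -0.001, -0.066, 0, 1]
    - [0.021, -0.001, -0.068, 0, 1]

```text
time_s: 3.0
tool_pos: [0.63, -0.2362, 0.3688]
tool_rot: [179.8, -0.0, 84.8]
force: [0.3, 0.2, 0.3]
grip_width: 0.0004
```

Request:
carry_out:
  increments:
    - [-0.003, 0.0005, -0.002, 0, 1]
    - [-0.0055, 0.001, -0.004, 0, 1]
    - [-0.0095, 0.001, -0.009, 0, 1]
    - [-0.0135, 0.0015, -0.0145, 0, 1]
    - [-0.017, 0.002, -0.02, 0, 1]
    - [-0.0205, 0.002, -0.026, 0, 1]
    - [-0.0235, 0.0025, -0.032, 0, 1]
    - [-0.0265, 0.003, -0.038, 0, 1]
    - [-0.029, 0.003, -0.044, 0, 1]
    - [-0.03, 0.003, -0.047, 0, 1]
    - [-0.03, 0.003, -0.047, 0, 1]
    - [-0.03, 0.003, -0.047, 0, 1]

```text
time_s: 4.2
tool_pos: [0.6002, -0.2329, 0.3198]
tool_rot: [-180.0, -0.0, 84.8]
force: [-0.9, -0.9, -0.6]
grip_width: 0.0005
```

```bash
python3 - <<'E'
from h import *
shot("c");o=env.get_obs();print(o["tool_pos"],o["tool_rot"],o["force"])
a=cv2.imread("pics/side_c.png")[100:260,220:380];cv2.imwrite("pics/zc1.png",cv2.resize(a,(600,600),interpolation=cv2.INTER_CUBIC))
E
```

```text
[ 0.60030311 -0.23294053  0.31998514] [ 1.79976133e+02 -5.28279969e-04  8.47828338e+01] [0.39771903 0.02025378 0.14774646]
```

View pics/zc1.png

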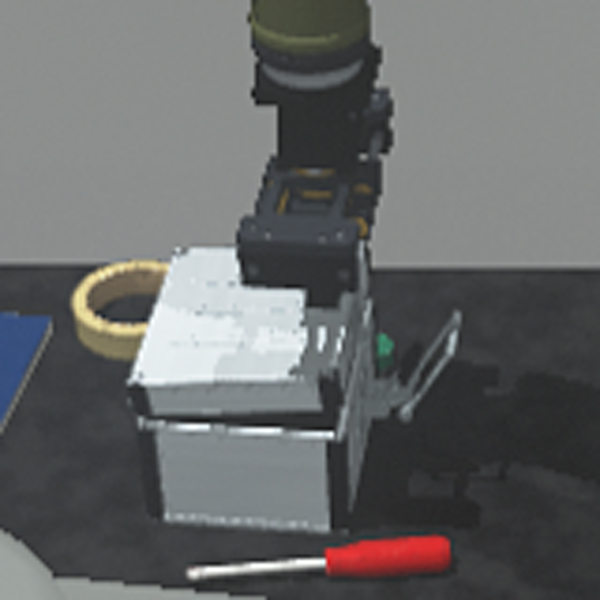

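Request:
carry_out:
  increments:
    - [-0.001, 0, -0.002, 0, 1]
    - [-0.002, 0, -0.004, 0, 1]
    - [-0.003, 0, -0.006, 0, 1]
    - [-0.004, 0, -0.008, 0, 1]
    - [-0.004, 0, -0.009, 0, 1]
    - [-0.004, 0, -0.01, 0, 1]
    - [-0.004, 0, -0.01, 0, 1]

```text
time_s: 5.0
tool_pos: [0.596, -0.233, 0.3095]
tool_rot: [-180.0, -0.0, 84.8]
force: [-0.8, 0.1, -0.8]
grip_width: 0.0005
```

Request:
carry_out:
  increments:
    - [0, 0, -0.0005, 0, 1]
    - [0, 0, -0.001, 0, 1]
    - [0, 0, -0.001, 0, 1]

```text
time_s: 5.3
tool_pos: [0.5961, -0.2331, 0.3091]
tool_rot: [-180.0, -0.0, 84.8]
force: [-1.1, 0.5, 3.0]
grip_width: 0.0004
```

Request:
carry_out:
  increments:
    - [0, 0, -0.0005, 0, 1]
    - [0, 0, -0.001, 0, 1]
    - [0, 0, -0.001, 0, 1]

```text
time_s: 5.6
tool_pos: [0.596, -0.2331, 0.3087]
tool_rot: [180.0, -0.0, 84.8]
force: [-3.4, 2.0, 6.4]
grip_width: 0.0002
```

Request:
carry_out:
  increments:
    - [0, 0, -0.0005, 0, 1]
    - [0, 0, -0.0005, 0, 1]
    - [0, 0, -0.0005, 0, 1]

```text
time_s: 5.9
tool_pos: [0.5959, -0.2331, 0.3085]
tool_rot: [180.0, -0.0, 84.8]
force: [-4.0, 1.2, 8.9]
grip_width: 0.0003
```

Request:
carry_out:
  increments:
    - [0, 0, -0.0005, 0, 1]
    - [0, 0, -0.001, 0, 1]
    - [0, 0, -0.001, 0, 1]

```text
time_s: 6.2
tool_pos: [0.5959, -0.2332, 0.3082]
tool_rot: [180.0, -0.1, 84.8]
force: [-5.1, 2.8, 12.2]
grip_width: 0.0006
```

Request:
carry_out:
  increments:
    - [0, 0, 0.002, 0, 1]
    - [0, 0, 0.005, 0, 1]
    - [0, 0, 0.015, 0, 1]
    - [0, 0, 0.05, 0, 1]
    - [-0.03, 0, 0.08, 0, 1]
    - [-0.08, 0, 0.08, 0, 1]
    - [-0.13, 0.01, 0.08, 0, 1]
    - [-0.15, 0.01, 0.06, 0, 1]
    - [-0.15, 0.01, 0.06, 0, 1]

```text
time_s: 7.1
tool_pos: [0.4426, -0.2232, 0.3649]
tool_rot: [-179.9, -0.2, 84.7]
force: [0.1, 0.3, -0.7]
grip_width: 0.0005
```

```bash
python3 - <<'E'
from h import *
shot("d");o=env.get_obs();print(o["tool_pos"],o["tool_rot"],o["force"])
a=cv2.imread("pics/side_d.png")[130:260,240:400];cv2.imwrite("pics/zd1.png",cv2.resize(a,(738,600),interpolation=cv2.INTER_CUBIC))
P=cloud("top",np.load("pics/top_d.npy"))
S=cloud("side",np.load("pics/side_d.npy"))
ex=np.array([.9959,-.0906]);ey=np.array([.0906,.9959]);c0=np.array([.6457,-.2371])
for n,C in(("t",P),("s",S)):
    q=C.reshape(-1,3);r=np.c_[(q[:,:2]-c0)@ex,(q[:,:2]-c0)@ey,q[:,2]]*1000
    s=r[(abs(r[:,0])<60)&(abs(r[:,1])<70)&(r[:,2]>110)&(r[:,2]<140)]
    k=np.polyfit(s[:,0],s[:,2],1);print(n,len(s),k,"at hinge,front",np.polyval(k,[70,-70]))
    s=r[(abs(r[:,1])<25)&(r[:,0]<-120)&(r[:,0]>-150)&(r[:,2]>112)&(r[:,2]<135)];print("bar",len(s),np.percentile(s,[5,50,95],axis=0).round(1).tolist())
    s=r[(abs(r[:,1])<10)&(r[:,0]<-90)&(r[:,0]>-120)&(r[:,2]>85)&(r[:,2]<115)];print("lever",len(s),np.percentile(s,[5,50,95],axis=0).round(1).tolist() if len(s) else 0)
E
```

```text
[ 0.44626993 -0.22297192  0.36688874] [ 1.79898031e+02 -4.64616208e-02  8.47693176e+01] [ 1.07359997 -0.10521573  0.47448969]
t 2000 [-4.42046747e-02  1.23840165e+02] at hinge,front [120.74583746 126.93449192]
bar 19 [[-139.3, -3.2, 115.4], [-135.8, 15.4, 119.8], [-133.4, 23.8, 123.9]]
lever 29 [[-113.2, -8.8, 87.9], [-108.4, -0.9, 98.0], [-100.4, 7.2, 104.6]]
s 1461 [-3.79475694e-02  1.25721630e+02] at hinge,front [123.0653001  128.37795982]
bar 31 [[-138.4, -20.9, 116.2], [-136.2, 5.5, 122.2], [-132.5, 24.1, 125.8]]
lever 25 [[-112.2, -7.6, 90.2], [-107.1, 1.7, 101.1], [-99.1, 8.1, 105.9]]
```

View pics/zd1.png

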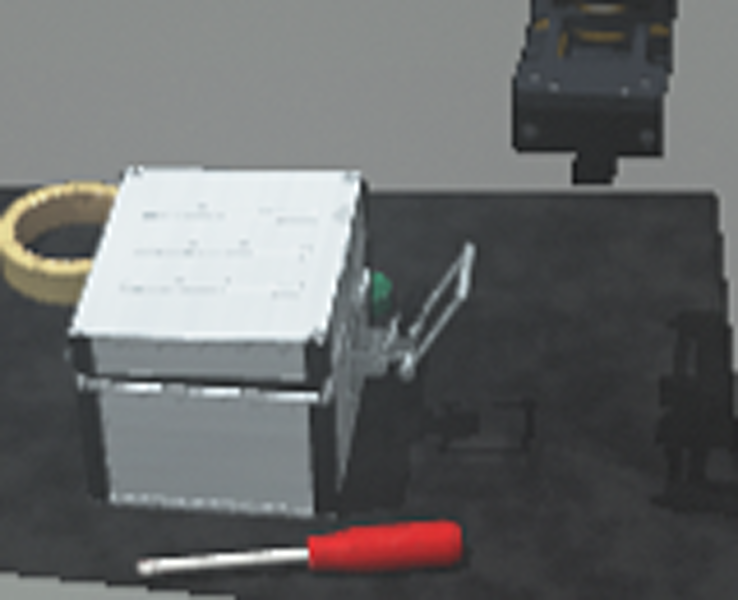

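Request:
carry_out:
  increments:
    - [0, 0, -0.04, 0, 1]
    - [0, 0, -0.0715, 0, 1]
    - [0.015, 0.0, -0.0715, 0, 1]
    - [0.03, 0.0, -0.0715, 0, 1]
    - [0.04, -0.001, -0.0715, 0, 1]
    - [0.044, -0.001, -0.0715, 0, 1]
    - [0.048, -0.001, -0.0715, 0, 1]
    - [0.052, -0.001, -0.0715, 0, 1]
    - [0.056, -0.0015, -0.0715, 0, 1]
    - [0.06, -0.002, -0.0715, 0, 1]
    - [0.064, -0.002, -0.0715, 0, 1]
    - [0.068, -0.002, -0.0715, 0, 1]

```text
time_s: 8.4
tool_pos: [0.5144, -0.225, 0.2949]
tool_rot: [180.0, -0.0, 84.8]
force: [0.7, 0.0, -0.1]
grip_width: 0.0004
```

Request:
carry_out:
  increments:
    - [0.004, 0, 0, 0, 1]
    - [0.008, -0.0005, 0, 0, 1]
    - [0.012, -0.001, 0, 0, 1]
    - [0.016, -0.001, 0, 0, 1]
    - [0.02, -0.0015, 0, 0, 1]
    - [0.022, -0.002, 0, 0, 1]
    - [0.022, -0.002, 0, 0, 1]
    - [0.022, -0.002, 0, 0, 1]
    - [0.022, -0.002, 0, 0, 1]
    - [0.022, -0.002, 0, 0, 1]

```text
time_s: 9.4
tool_pos: [0.536, -0.227, 0.2948]
tool_rot: [180.0, -0.0, 84.8]
force: [-1.1, -0.7, 0.2]
grip_width: 0.0005
```

```bash
python3 - <<'E'
from h import *
shot("e");o=env.get_obs();print(o["tool_pos"],o["tool_rot"],o["force"])
a=cv2.imread("pics/side_e.png")[130:260,240:400];cv2.imwrite("pics/ze1.png",cv2.resize(a,(738,600),interpolation=cv2.INTER_CUBIC))
E
```

```text
[ 0.53602904 -0.22698745  0.29486042] [ 1.79990334e+02 -1.05634181e-02  8.47701907e+01] [0.18489679 0.05247571 0.4081363 ]
```

View pics/ze1.png

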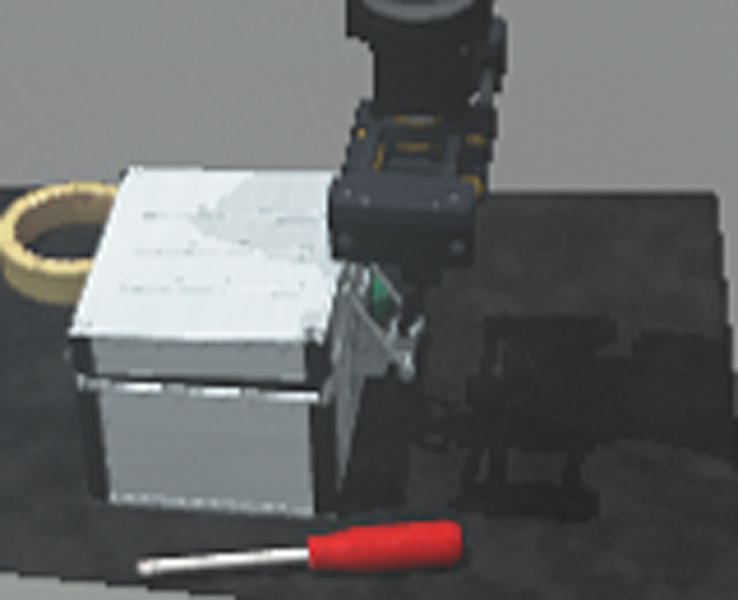

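Request:
carry_out:
  increments:
    - [0, 0, 0.03, 0, 1]
    - [-0.02, 0, 0.06, 0, 1]
    - [-0.07, 0, 0.06, 0, 1]
    - [-0.09, 0, 0.06, 0, 1]
    - [-0.09, 0, 0.06, 0, 1]
    - [-0.09, 0, 0.06, 0, 1]

```text
time_s: 10.1
tool_pos: [0.4463, -0.2268, 0.3552]
tool_rot: [179.9, -0.1, 84.8]
force: [0.4, -0.9, 0.6]
grip_width: 0.0007
```

```bash
python3 - <<'E'
from h import *
shot("f");o=env.get_obs();print(o["tool_pos"],o["force"])
a=cv2.imread("pics/side_f.png")[165:225,290:360];b=cv2.imread("pics/top_f.png")[205:255,365:425]
cv2.imwrite("pics/zf.png",np.hstack([cv2.resize(a,(400,400),interpolation=cv2.INTER_CUBIC),cv2.resize(b,(400,400),interpolation=cv2.INTER_CUBIC)]))
ex=np.array([.9959,-.0906]);ey=np.array([.0906,.9959]);c0=np.array([.6457,-.2371])
for n in("top","side"):
    q=cloud(n,np.load(f"pics/{n}_f.npy")).reshape(-1,3);r=np.c_[(q[:,:2]-c0)@ex,(q[:,:2]-c0)@ey,q[:,2]]*1000
    s=r[(abs(r[:,1])<35)&(r[:,0]<-72)&(r[:,0]>-125)&(r[:,2]>60)&(r[:,2]<135)]
    print(n);print(s[np.argsort(s[:,0])].round().astype(int).tolist())
E
```

```text
[ 0.44705764 -0.22660643  0.35496087] [-0.09414179  0.0280891   0.01457688]
top
[[-114, -2, 100], [-113, -7, 100], [-113, -10, 101], [-113, -5, 96], [-113, 12, 101], [-112, -3, 108], [-112, 7, 100], [-112, 9, 98], [-112, -1, 104], [-111, 4, 98], [-111, 1, 99], [-111, -7, 102], [-110, -10, 100], [-110, 10, 103], [-110, 13, 101], [-109, 22, 60], [-109, -1, 105], [-109, -20, 69], [-109, 7, 100], [-109, 2, 102], [-109, 3, 70], [-109, 4, 100], [-109, -6, 106], [-108, -18, 62], [-108, 23, 68], [-108, -4, 100], [-108, -9, 102], [-108, 25, 65], [-108, -3, 66], [-107, 14, 69], [-107, 17, 67], [-107, 13, 101], [-106, 10, 98], [-106, 7, 99], [-106, 19, 61], [-106, -20, 69], [-106, 11, 65], [-106, 2, 99], [-105, -18, 63], [-105, 26, 68], [-105, 4, 96], [-104, 23, 65], [-104, -2, 95], [-104, -4, 96], [-104, -19, 72], [-104, 14, 67], [-104, 14, 83], [-104, 20, 63], [-104, -7, 94], [-103, 17, 63], [-102, 9, 90], [-102, 23, 66], [-102, 26, 64], [-102, 6, 91], [-101, -21, 75], [-101, 11, 86], [-101, -19, 72], [-101, 1, 90], [-100, 24, 74], [-100, -2, 89], [-100, -5, 90], [-100, 3, 84], [-100, -20, 81
[... 5189 characters left out ...]
-9, 61], [-77, 21, 106], [-77, -21, 107], [-76, -2, 105], [-76, -23, 109], [-75, -9, 103], [-75, 8, 103], [-75, 24, 115], [-75, 7, 105], [-75, 23, 117], [-75, 15, 63], [-75, -16, 117], [-75, -7, 69], [-75, 13, 67], [-75, -7, 62], [-74, 21, 110], [-74, 10, 62], [-74, -3, 120], [-74, -12, 62], [-74, -22, 116], [-74, -1, 103], [-74, 23, 72], [-74, 22, 75], [-74, -3, 104], [-73, 12, 118], [-73, -8, 120], [-73, -20, 69], [-73, 18, 75], [-73, 8, 119], [-73, 16, 77], [-73, 25, 118], [-73, -3, 65], [-72, 23, 123], [-72, -11, 102], [-72, -15, 121], [-72, -15, 118], [-72, 23, 120], [-72, -6, 70], [-72, -6, 72], [-72, -6, 66], [-72, 3, 118], [-72, -18, 122], [-72, 2, 120], [-72, 14, 62], [-72, 11, 79]]
```

View pics/zf.png

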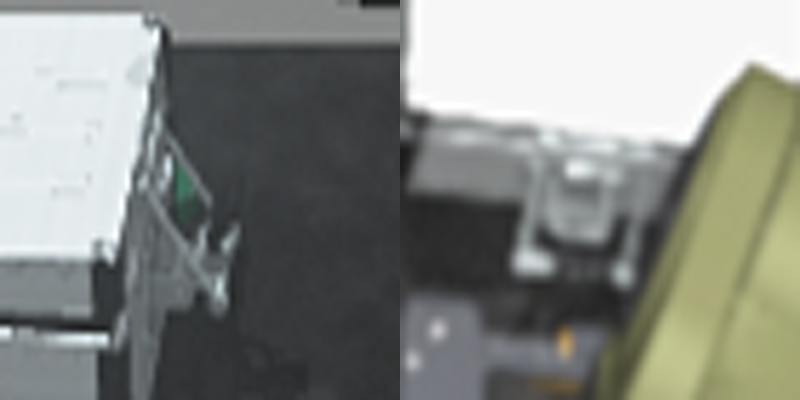

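Request:
carry_out:
  increments:
    - [0.04, 0, 0, 0, 1]
    - [0.08, 0, 0, 0, 1]
    - [0.106, 0, 0, 0, 1]
    - [0.106, 0, -0.01, 0, 1]
    - [0.106, 0, -0.03, 0, 1]
    - [0.106, 0, -0.048, 0, 1]
    - [0.106, 0, -0.052, 0, 1]
    - [0.106, 0, -0.056, 0, 1]
    - [0.106, 0, -0.059, 0, 1]
    - [0.106, 0, -0.062, 0, 1]
    - [0.106, 0, -0.062, 0, 1]

```text
time_s: 11.3
tool_pos: [0.5521, -0.227, 0.293]
tool_rot: [180.0, -0.0, 84.8]
force: [-1.4, 0.7, -1.2]
grip_width: 0.0003
```

```bash
python3 - <<'E'
from h import *
shot("g");o=env.get_obs();print(o["tool_pos"],o["tool_rot"],o["force"])
a=cv2.imread("pics/side_g.png")[140:230,270:380];cv2.imwrite("pics/zg1.png",cv2.resize(a,(733,600),interpolation=cv2.INTER_CUBIC))
E
```

```text
[ 0.55221913 -0.22700821  0.29322463] [ 1.79955369e+02 -5.06340854e-03  8.47768464e+01] [-0.05668065 -0.35950016  0.34243281]
```

View pics/zg1.png

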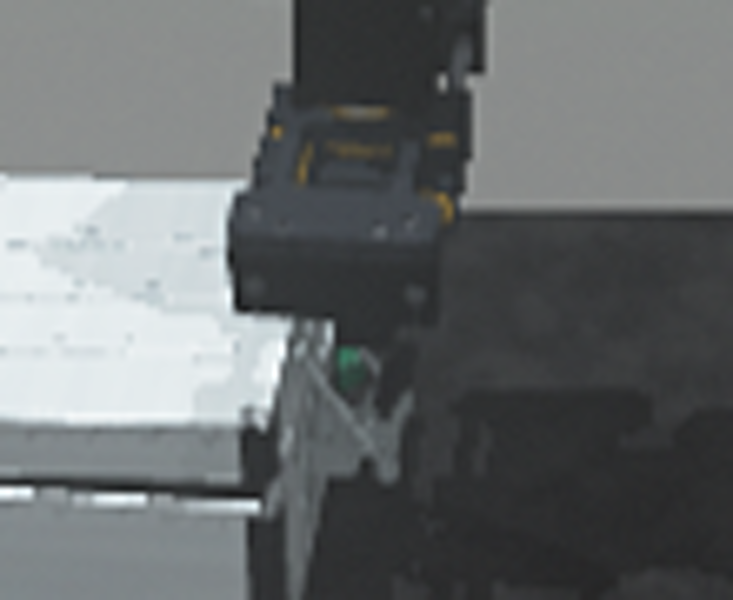

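Request:
carry_out:
  increments:
    - [0, 0, -0.003, 0, 1]
    - [0, 0, -0.006, 0, 1]
    - [0, 0, -0.009, 0, 1]
    - [0, 0, -0.011, 0, 1]
    - [0, 0, -0.011, 0, 1]

```text
time_s: 11.9
tool_pos: [0.5523, -0.2269, 0.2816]
tool_rot: [180.0, 0.0, 84.8]
force: [1.2, -0.0, 0.1]
grip_width: 0.0002
```

Request:
carry_out:
  increments:
    - [-0.002, 0, 0, 0, 1]
    - [-0.004, 0.0, -0.001, 0, 1]
    - [-0.006, 0.0005, -0.003, 0, 1]
    - [-0.0075, 0.0005, -0.006, 0, 1]
    - [-0.0075, 0.0005, -0.006, 0, 1]

```text
time_s: 12.4
tool_pos: [0.5441, -0.2266, 0.2755]
tool_rot: [-180.0, -0.0, 84.8]
force: [0.4, 0.1, 1.8]
grip_width: 0.0004
```

Request:
carry_out:
  increments:
    - [-0.002, 0, -0.0015, 0, 1]
    - [-0.004, 0.0005, -0.0035, 0, 1]
    - [-0.006, 0.0005, -0.005, 0, 1]
    - [-0.0085, 0.001, -0.008, 0, 1]
    - [-0.0105, 0.001, -0.011, 0, 1]
    - [-0.0105, 0.001, -0.011, 0, 1]

```text
time_s: 13.0
tool_pos: [0.5336, -0.2254, 0.2642]
tool_rot: [-179.9, -0.0, 84.8]
force: [1.3, -0.2, 0.2]
grip_width: 0.0005
```

```bash
python3 - <<'E'
from h import *
shot("i");o=env.get_obs();print(o["tool_pos"],o["tool_rot"],o["force"])
a=cv2.imread("pics/side_i.png")[140:230,270:380];cv2.imwrite("pics/zi1.png",cv2.resize(a,(733,600),interpolation=cv2.INTER_CUBIC))
E
```

```text
[ 0.53365114 -0.22539177  0.26435174] [-1.79914190e+02 -2.13667250e-02  8.47673157e+01] [ 1.11400904 -1.21102988 -0.35515396]
```

View pics/zi1.png

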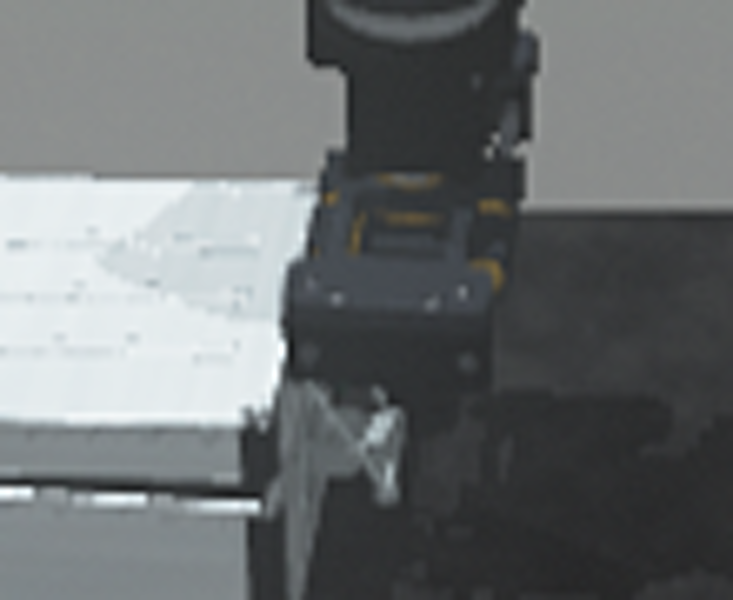

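Request:
carry_out:
  increments:
    - [-0.002, 0, -0.002, 0, 1]
    - [-0.004, 0.0005, -0.004, 0, 1]
    - [-0.006, 0.0005, -0.006, 0, 1]
    - [-0.006, 0.0005, -0.006, 0, 1]

```text
time_s: 13.5
tool_pos: [0.5283, -0.2249, 0.2591]
tool_rot: [179.9, -0.0, 84.8]
force: [3.3, 0.7, 3.4]
grip_width: 0.0006
```

Request:
carry_out:
  increments:
    - [-0.0015, 0, -0.002, 0, 1]
    - [-0.003, 0.0005, -0.004, 0, 1]
    - [-0.004, 0.0005, -0.006, 0, 1]
    - [-0.005, 0.0005, -0.007, 0, 1]
    - [-0.005, 0.0005, -0.007, 0, 1]

```text
time_s: 14.0
tool_pos: [0.5235, -0.2246, 0.2523]
tool_rot: [179.9, 0.0, 84.8]
force: [4.7, -0.8, 5.1]
grip_width: 0.0009
```

```bash
python3 - <<'E'
from h import *
shot("j");o=env.get_obs();print(o["tool_pos"],o["tool_rot"],o["force"])
a=cv2.imread("pics/side_j.png")[140:230,270:380];cv2.imwrite("pics/zj1.png",cv2.resize(a,(733,600),interpolation=cv2.INTER_CUBIC))
E
```

```text
[ 0.52351381 -0.22454559  0.25232865] [1.79904378e+02 2.24931925e-03 8.47793879e+01] [3.83695594 0.11253387 5.9246688 ]
```

View pics/zj1.png

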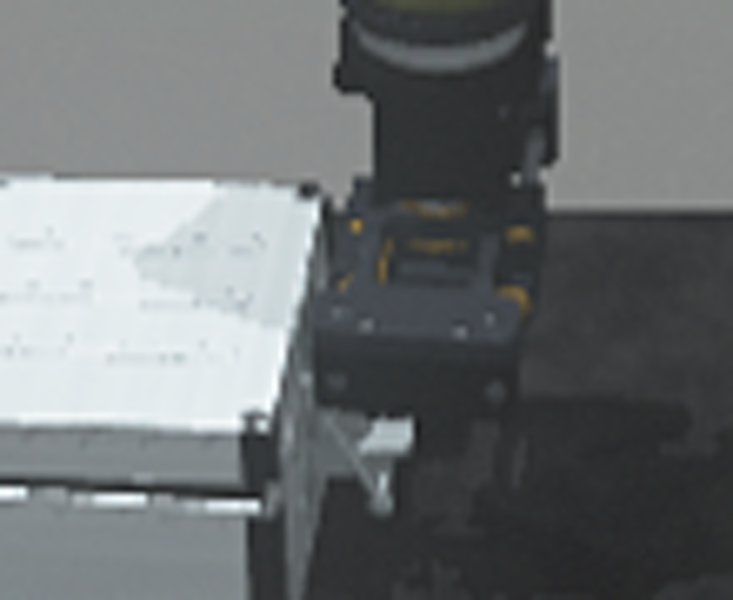

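Request:
carry_out:
  increments:
    - [-0.001, 0, -0.002, 0, 1]
    - [-0.002, 0, -0.004, 0, 1]
    - [-0.003, 0.0005, -0.006, 0, 1]
    - [-0.004, 0.0005, -0.0085, 0, 1]
    - [-0.004, 0.0005, -0.0085, 0, 1]

```text
time_s: 14.6
tool_pos: [0.5202, -0.2242, 0.2443]
tool_rot: [179.8, 0.0, 84.8]
force: [4.5, 0.3, 5.4]
grip_width: 0.0004
```

Request:
carry_out:
  increments:
    - [-0.001, 0, -0.002, 0, 1]
    - [-0.002, 0, -0.004, 0, 1]
    - [-0.003, 0.0005, -0.006, 0, 1]
    - [-0.003, 0.0005, -0.006, 0, 1]

```text
time_s: 15.0
tool_pos: [0.5173, -0.2239, 0.2388]
tool_rot: [179.7, 0.0, 84.8]
force: [4.3, 0.8, 9.2]
grip_width: 0.0003
```

Request:
carry_out:
  increments:
    - [0, 0, -0.002, 0, 1]
    - [-0.001, 0, -0.004, 0, 1]
    - [-0.001, 0.0, -0.006, 0, 1]
    - [-0.001, 0.0, -0.006, 0, 1]

```text
time_s: 15.4
tool_pos: [0.5148, -0.2238, 0.2315]
tool_rot: [-180.0, 0.0, 84.8]
force: [0.5, -0.2, 5.5]
grip_width: 0.0003
```

Request:
carry_out:
  increments:
    - [0, 0, -0.002, 0, 1]
    - [0, 0, -0.004, 0, 1]
    - [0, 0.0, -0.004, 0, 1]

```text
time_s: 15.7
tool_pos: [0.5142, -0.2236, 0.2267]
tool_rot: [-179.9, -0.0, 84.8]
force: [0.4, -0.3, 3.3]
grip_width: 0.0006
```

Request:
carry_out:
  increments:
    - [0, 0, -0.0015, 0, 1]
    - [0, 0, -0.003, 0, 1]
    - [0, 0.0, -0.003, 0, 1]

```text
time_s: 16.0
tool_pos: [0.5145, -0.2235, 0.2237]
tool_rot: [-179.9, -0.0, 84.8]
force: [1.0, -0.1, 1.4]
grip_width: 0.0003
```

Request:
carry_out:
  increments:
    - [0, 0, -0.001, 0, 1]
    - [0, 0, -0.002, 0, 1]
    - [0, 0.0, -0.002, 0, 1]

```text
time_s: 16.3
tool_pos: [0.5149, -0.2234, 0.2219]
tool_rot: [-179.9, -0.0, 84.8]
force: [-0.7, -0.8, 1.0]
grip_width: 0.0002
```

Request:
carry_out:
  increments:
    - [0, 0, -0.0005, 0, 1]
    - [0, 0, -0.001, 0, 1]
    - [0, 0, -0.001, 0, 1]

```text
time_s: 16.6
tool_pos: [0.5151, -0.2234, 0.2211]
tool_rot: [-180.0, -0.0, 84.8]
force: [0.1, -1.5, 1.0]
grip_width: 0.0002
```

Request:
carry_out:
  increments:
    - [0, 0, -0.0005, 0, 1]
    - [0, 0, -0.001, 0, 1]
    - [0, 0, -0.001, 0, 1]

```text
time_s: 16.9
tool_pos: [0.5151, -0.2234, 0.2202]
tool_rot: [-180.0, -0.0, 84.8]
force: [-0.9, 0.4, 1.5]
grip_width: 0.0004
```

Request:
carry_out:
  increments:
    - [0, 0, -0.0005, 0, 1]
    - [0, 0, -0.001, 0, 1]
    - [0, 0, -0.001, 0, 1]

```text
time_s: 17.2
tool_pos: [0.5152, -0.2234, 0.2194]
tool_rot: [180.0, -0.0, 84.8]
force: [0.0, -0.5, 2.5]
grip_width: 0.0005
```

Request:
carry_out:
  increments:
    - [0, 0, -0.0005, 0, 1]
    - [0, 0, -0.001, 0, 1]
    - [0, 0, -0.001, 0, 1]

```text
time_s: 17.5
tool_pos: [0.5153, -0.2236, 0.2189]
tool_rot: [180.0, -0.0, 84.8]
force: [-1.1, 1.2, 6.2]
grip_width: 0.0005
```

Request:
carry_out:
  increments:
    - [0, 0, -0.0005, 0, 1]
    - [0, 0, -0.001, 0, 1]
    - [0, 0, -0.001, 0, 1]

```text
time_s: 17.8
tool_pos: [0.5155, -0.2237, 0.2186]
tool_rot: [179.9, -0.0, 84.8]
force: [-1.6, 1.3, 11.7]
grip_width: 0.0006
```

Request:
carry_out:
  increments:
    - [0, 0, -0.0005, 0, 1]
    - [0, 0, -0.001, 0, 1]
    - [0, 0, -0.0013, 0, 1]
    - [0, 0, -0.0013, 0, 1]

```text
time_s: 18.2
tool_pos: [0.5156, -0.2238, 0.2181]
tool_rot: [179.9, -0.1, 84.8]
force: [-5.1, 1.9, 16.5]
grip_width: 0.0005
```

Request:
carry_out:
  increments:
    - [0, 0, -0.0005, 0, 1]
    - [0, 0, -0.0005, 0, 1]
    - [0, 0, -0.0005, 0, 1]
    - [0, 0, -0.0005, 0, 1]

```text
time_s: 18.6
tool_pos: [0.5156, -0.2239, 0.218]
tool_rot: [179.9, -0.1, 84.8]
force: [-5.2, 3.0, 19.0]
grip_width: 0.0002
```

Request:
carry_out:
  increments:
    - [0, 0, 0, 0, 1]
    - [0, 0, 0, 0, 1]
    - [0, 0, 0, 0, 1]
    - [0, 0, 0, 0, 1]
    - [0, 0, 0, 0, 1]
    - [0, 0, 0, 0, 1]
    - [0, 0, 0, 0, 1]
    - [0, 0, 0, 0, 1]
    - [0, 0, 0, 0, 1]
    - [0, 0, 0, 0, 1]

```text
time_s: 19.6
tool_pos: [0.5156, -0.2239, 0.218]
tool_rot: [179.9, -0.1, 84.8]
force: [-6.0, 2.5, 20.5]
grip_width: 0.0004
```

Request:
carry_out:
  increments:
    - [0, 0, 0.002, 0, 1]
    - [0, 0, 0.005, 0, 1]
    - [0, 0, 0.015, 0, 1]
    - [-0.01, 0, 0.04, 0, 1]
    - [-0.03, 0, 0.08, 0, 1]
    - [-0.05, 0.03, 0.12, 0, 1]
    - [-0.05, 0.08, 0.16, 0, 1]
    - [-0.05, 0.13, 0.18, 0, 1]
    - [-0.05, 0.18, 0.18, 0, 1]
    - [-0.05, 0.22, 0.18, 0, 1]
    - [-0.05, 0.22, 0.18, 0, 1]
    - [-0.05, 0.22, 0.18, 0, 1]

```text
time_s: 20.8
tool_pos: [0.4649, -0.0017, 0.3956]
tool_rot: [180.0, 0.0, 85.0]
force: [-0.3, -1.3, -0.2]
grip_width: 0.0003
```

```bash
python3 - <<'E'
from h import *
shot("k");o=env.get_obs();print(o["tool_pos"],o["force"])
a=cv2.imread("pics/side_k.png")[140:230,270:360];b=cv2.imread("pics/top_k.png")[155:255,350:450]
cv2.imwrite("pics/zk.png",np.hstack([cv2.resize(a,(400,400),interpolation=cv2.INTER_CUBIC),cv2.resize(b,(400,400),interpolation=cv2.INTER_CUBIC)]))
ex=np.array([.9959,-.0906]);ey=np.array([.0906,.9959]);c0=np.array([.6457,-.2371])
for n in("top","side"):
    q=cloud(n,np.load(f"pics/{n}_k.npy")).reshape(-1,3);r=np.c_[(q[:,:2]-c0)@ex,(q[:,:2]-c0)@ey,q[:,2]]*1000
    s=r[(abs(r[:,0])<60)&(abs(r[:,1])<70)&(r[:,2]>108)&(r[:,2]<140)]
    k=np.polyfit(s[:,0],s[:,2],1);print(n,len(s),k,np.polyval(k,[70,-70]))
    s=r[(abs(r[:,1]-1.5)<13)&(r[:,0]<-95)&(r[:,0]>-140)&(r[:,2]>15)&(r[:,2]<110)]
    k=np.polyfit(s[:,0],s[:,2],1);print("lever slope deg",np.degrees(np.arctan(k[0])),len(s),s[:,0].min(),s[:,2].min(),s[:,2].max())
    s=r[(abs(r[:,1]-1.5)<26)&(r[:,0]<-71)&(r[:,0]>-90)&(r[:,2]>85)&(r[:,2]<130)];print(s[np.argsort(s[:,1])].round().astype(int).tolist())
E
```

```text
[ 0.46508503 -0.00495688  0.39538201] [-1.11661854 -1.50914783 -0.47221528]
top 2099 [-1.11625552e-02  1.21632544e+02] [120.85116479 122.41392252]
lever slope deg 33.27612665792052 96 -127.05176614958685 24.279922810594545 58.223123479898
[[-75, -22, 91], [-80, -21, 85], [-72, -21, 100], [-75, -20, 103], [-79, -19, 93], [-76, -19, 94], [-72, -18, 100], [-76, -18, 104], [-71, -17, 122], [-75, -15, 101], [-74, -14, 108], [-72, -12, 98], [-76, -12, 104], [-71, -11, 107], [-76, -10, 99], [-74, -9, 103], [-71, -9, 106], [-82, -7, 100], [-76, -7, 98], [-79, -7, 101], [-75, -6, 106], [-72, -6, 107], [-81, -5, 96], [-80, -4, 102], [-77, -4, 101], [-72, -4, 118], [-72, -3, 106], [-76, -3, 109], [-82, -2, 98], [-79, -2, 99], [-77, -1, 101], [-75, -1, 104], [-72, 0, 104], [-81, 0, 92], [-71, 1, 114], [-74, 1, 99], [-78, 2, 102], [-81, 2, 105], [-72, 2, 101], [-77, 4, 98], [-74, 4, 100], [-73, 4, 118], [-72, 5, 101], [-82, 5, 109], [-71, 6, 110], [-77, 7, 98], [-81, 7, 104], [-76, 8, 104], [-72, 8, 125], [-74, 9, 110], [-72, 9, 112], [-78, 10, 102], [-82, 10, 104], [-76, 10, 102], [-73, 10, 101]
[... 730 characters left out ...]
 [-81, -8, 104], [-75, -8, 98], [-73, -7, 105], [-81, -4, 100], [-76, -4, 103], [-74, -3, 104], [-71, -3, 114], [-82, -2, 106], [-79, -2, 105], [-79, -1, 109], [-74, 0, 103], [-77, 2, 101], [-72, 3, 106], [-74, 4, 100], [-80, 6, 108], [-75, 7, 105], [-72, 7, 105], [-78, 9, 100], [-80, 9, 104], [-78, 11, 98], [-78, 11, 105], [-81, 11, 109], [-75, 12, 102], [-81, 12, 103], [-75, 12, 99], [-81, 13, 100], [-73, 13, 106], [-71, 15, 114], [-74, 17, 103], [-72, 18, 119], [-71, 19, 104], [-74, 20, 108], [-72, 20, 109], [-76, 21, 93], [-74, 21, 103], [-74, 22, 97], [-79, 23, 85], [-72, 24, 102], [-72, 24, 105], [-77, 24, 89], [-77, 24, 86], [-74, 25, 93], [-75, 25, 102], [-77, 26, 94], [-75, 27, 97]]
```

View pics/zk.png

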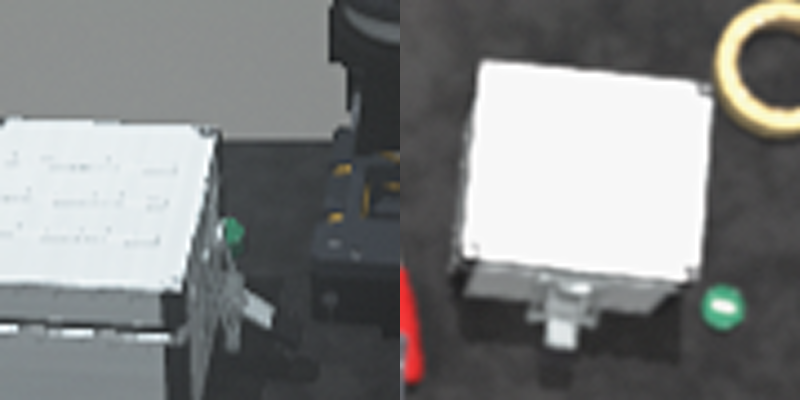

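```bash
python3 - <<'E'
from h import *
a=cv2.imread("pics/top_a.png").astype(int);b=cv2.imread("pics/top_k.png").astype(int)
for nm,(v0,v1,u0,u1) in dict(driver=(190,255,340,358),sample=(224,240,424,440),key=(240,280,284,308),clock=(238,266,200,228)).items():
    print(nm,abs(a-b)[v0:v1,u0:u1].mean().round(1))
env.sign_off();print(env.get_obs()["time_s"])
E
```

```text
driver 14.7
sample 3.0
key 71.8
clock 2.4
the job is handed in; nothing more can be done
the job is handed in; nothing more can be done
```

The case is shut and latched, and the job is handed in after about 21 s. I pressed the lid onto the seal with up to about 13 N and tipped the bail over with the closed fingers. I then swung the lever down to its stop, held it there at 19 to 21 N for about 1.4 s, and let go. No force reading passed about 22 N.

**Last checks (cameras and touch):**
- **Lid:** the top camera puts it at about 0.011 rad, so it is pulled tight; it measured about 0.04 while resting on the seal.
- **Bail:** its bar reads about 102 to 104 mm high, behind the keeper's lip.
- **Lever:** it met a rigid stop, and its tip is where the home position should be. Noisy depth fits gave its slope as 32 to 33 degrees, against the nominal 35. I relied on the felt stop, so "fully home" is not confirmed by camera.
- **Robot:** it was clear of the case at hand-in.

**Bystanders:** I touched none of them that I know of, but I could not confirm all of them:
- **Sample and timer:** their areas of the top view match the first picture.
- **Driver and key:** their areas differ by 15 and 72 grey levels. This is probably the arm and its shadow over that spot in the last picture, but I did not check it.
- **Jar and magnifier:** I did not compare these.

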